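Start up the ear-shell grinding station

TASK

Start the grinding station from its cream control box: tip the black rocker switch fully over to its white-dotted side, then push the square blue extraction key all the way in, and last press the round green start button all the way down, keep it down for a moment and let it spring back up. Only press with the fingertips: do not grip or lift anything, and leave the red button, the yellow key, the grey knob and the things lying around the box alone.

Things in the scene. Friction and masses are not known exactly. Their poses are not given: they have to be found in the camera images.
- console: cream control box fixed to the bench, 160 (its x) x 210 (its y) x 50 mm high, flat top; origin at the centre of its underside. Six modules stand on its top in 2 rows of 3 (rows 66 mm apart along its x, columns 62 mm along its y), which module stands in which place differs each time. All modules have the box's yaw.
- rocker (a joint): black rocker switch with a white dot on one half, in a grey frame 54 x 36 mm; paddle 44 mm long (along the box's x) and 28 mm wide. Value: tip angle in rad, 0 = off (dotted half raised, other half level), 0.40 = fully on (dotted half level, other half raised). It turns stiffly (about 3.5 N pressed at the dot), has no spring and stays where it is left.
- rocker_press (a point): the white dot on the rocker's dotted half, 14 mm along its top face from the hinge line towards the box's +x (11 mm level distance when off); moves with the paddle: 75 mm above the bench when off (face sloping up outward by 0.4 rad), 70 mm when fully on (face level). The hinge line lies along the box's y, 64 mm above the bench. Its frame is upright, x along the box's x, when off.
- blue_key (a joint): square blue push key (dust extraction), cap 28 x 28 mm in a black 42 mm frame. Value: depth in m, 0 = out, 0.007 = pushed fully in. It slides stiffly (about 4 N), has no spring and stays where it is left.
- blue_key_top (a point): centre of the blue key's top face, 72 mm above the bench when out, 65 mm when in
- green_button (a joint): round green start button, cap 28 mm across in a black round 44 mm housing. Value: depth in m, 0 = up, 0.007 = fully down. Spring return: 1.5 N to start, 5 N fully down.
- green_button_top (a point): centre of the green button's top face, 73 mm above the bench when up
- red_button (a joint): round red stop button, otherwise the same as the green one (value: depth in m, 0 = up); to be left alone
- red_button_top (a point): centre of the red button's top face, 73 mm above the bench
- yellow_key (a joint): square yellow key, otherwise the same as the blue one (value: depth in m, 0 = out); to be left alone
- yellow_key_top (a point): centre of the yellow key's top face, 72 mm above the bench when out
- speed_knob (a joint): grey round speed knob with a white line, 30 mm across and 16 mm tall, that turns easily. Value: angle in rad; it starts anywhere from -1 to 1; to be left alone
- speed_knob_top (a point): centre of the knob's top face, 71 mm above the bench
- lacquer: amber bottle with a black cap, 36 mm across, 75 mm tall; loose, origin at the centre of its underside; to be left alone
- grease_jar: blue jar with a white cap, 48 mm across, 45 mm tall; loose, origin at the centre of its underside; to be left alone
- screwdriver: red-handled screwdriver lying on the bench, 150 mm long; loose, lies along its x axis; to be left alone
- parts_tray: black open tray with small ear shells in it, 100 x 140 x 30 mm; loose, origin at the centre of its underside; to be left alone

How it is judged:
On the way, in this order (a step that is already met when the one before it is completed fails the run):
1. the rocker is fully over to its dotted side (value of joint rocker above 0.35 rad), for 0.1 s.
2. the blue key is pushed all the way in (value of joint blue_key above 0.0058 m), for 0.1 s.
3. the green button is all the way down for a moment (0.2 s) (value of joint green_button above 0.0055 m), for 0.2 s.
At the end, for the whole second after the job is handed in: the rocker is on (over 0.35 of 0.40 rad), the blue key is in (over 5.8 of 7 mm), the green and red buttons are back up (within 1.5 mm), the yellow key is still out (within 3 mm) and the bottle, jar, screwdriver and tray lie within 12 mm of where they were (value of joint rocker above 0.35 rad and value of joint blue_key above 0.0058 m and value of joint each of green_button, red_button below 0.0015 m and value of joint yellow_key below 0.003 m and distance of each of lacquer, grease_jar, screwdriver, parts_tray from where it was at the start of the episode below 0.012 m); the robot touches nothing.
It fails at once if the blue key is pushed before the rocker is on (value of joint blue_key above 0.003 m and not (value of joint rocker above 0.33 rad)).
It fails at once if the green button is pressed before the blue key is in (value of joint green_button above 0.003 m and not (value of joint blue_key above 0.0055 m)).
It fails at once if the red button or the yellow key is pressed (value of joint red_button above 0.0025 m or value of joint yellow_key above 0.003 m).
It fails at once if the speed knob is gripped, pressed or knocked (contact force between the fingers and speed_knob above 2 N).
It fails at once if the bottle, jar, screwdriver or tray is pushed, lifted or carried (more than 12 mm) (distance of any of lacquer, grease_jar, screwdriver, parts_tray from where it was at the start of the episode above 0.012 m).
It also fails if it takes over 38 s, if anything falls off the work surface, if the arm or the gripper's body presses on something with over 40 N, if the wrist force passes 120 N, or if a joint passes its speed limit or range.

ROBOT

A 6-joint arm with a two-finger parallel gripper is mounted at the origin on the work surface. World frame = base frame: x ahead of the robot, y to its left, z up, the work surface at z = 0. Lengths are in m, angles in rad, forces in N, time in s.
With the tool pointing down it reaches from about 0.25 to 0.725 m from the base axis. Payload 4 kg.
Tool frame: the origin (TCP) lies on the front face of the gripper's body, between the roots of the fingers; the fingertips stand 73 mm ahead of it and the grasp point (between the pads) lies 54 mm ahead of it; z points along the fingers, y is the line along which they close (so a half turn about z gives the same grasp; the last joint's range is limited). The gripper opens to 85 mm and grips with 20 to 120 N. Pads are 22 mm wide; open, the fingers measure 114 mm over their backs; the gripper's body (76 mm by 85 mm) begins 54 mm behind the grasp point. The pads swing forward as they close: fully open they stand 13 mm farther back than shut.
Start: joints at [-1.16, 0.241, 0.005, 1.335, 0, 1.571], TCP at [0.2, -0.458, 0.304] pointing down, gripper open.
Joint ranges: [-2.72, 2.72], [-1.05, 1.87], [-1.09, 1.28], [-1.99, 2.15], [-1.42, 1.44], [-3.14, 3.14]. Speed limits (rad/s): [2.79, 2.79, 3.14, 3.14, 3.14, 3.14].

INTERFACE

Orientations are given as a unit quaternion [x, y, z, w].
In Python, from workcell import bot gives the robot as it stands. The module is installed in compiled form; this text tells all that it offers.
- The arm moves only by the tool step_arm, never from a script. Its argument "rows" is a list of rows, each a list of 2 entries, a list of its own where there are three numbers: the shift along the tool's x, y, z in mm, then the turn about the tool's z in degrees. A call has 1 to 12 rows; each row is the pose to reach, as a shift and turn from the pose commanded when the call began, along the tool's axes at that moment; what a row does not reach only later rows make up. A row lasts 1/8 s, in which the tool goes at most 62.5 mm and 10.7 degrees, less where a joint would pass 70% of its speed; a pose out of reach is approached as far as the arm can. A call with a gripper value outside its range is refused whole. "claw" is the gripper's target within -1 to 1 (shut at 1, half-way at 0, fully open at -1), set as the call begins (left out, the last holds). The fingers move at their own pace and stop on an object; the grip force is fixed at half the most. Time passes only in rows, so rows that repeat a pose let the fingers close. It gives the time, the measured TCP pose, the force, the opening and the grip force at its end, in the units of the state.
- bot.get_obs(): the state, without advancing time (a new reading comes with each control period).
- bot.camera(name): name is "scene" or "top" or "wrist"; returns (picture, depth): 480x640x3 uint8, red, green, blue; 480x640 float32, m along the optical axis (not along the pixel's ray), 0 where there is no reading.
- bot.camera_params(name): a dict with "fx", "fy", "cx", "cy" (pixels), "pose" (4x4, takes a point from camera to world coordinates). Camera axes: x right, y up, looking along -z (the intrinsics and any distortion apply to the point x, -y, -z); pixel columns grow to the right and rows downward; lengths in m; the calibration is good to about 2 mm. A picture is of the moment at which its call begins: read the wrist's pose just before it. camera_params takes no time and is no camera call; for the wrist camera it gives the pose at the moment of the call.
- bot.job_done(): hands the job in; it is judged then, once.
Trained networks look in the newest picture that a camera, given by its name, has taken for a name from the list of things; names that differ only in an ending like _2 or _b are one class to them, and where a whole thing is asked for, a point or a joint stands for the part that bears it (a point fixed in the world has none). Each returns a list of dicts, best first, with "score" (0 to 1); they miss things now and then, are a little off and sometimes report something else, mostly with a low value. They report only what shows in the picture. A call takes as long as a camera call.
- bot.trace(target, camera): "pixels" (480x640 bool, what is visible of it) and "uv" ([column, row] in pixels, amid what is visible of it).
The state is a dict: "clock": time; "joint_pos": joint angles; "joint_vel": joint speeds; "tau": joint torques, N m; "eef_pos": TCP position; "tool_rot": TCP orientation; "ft_force": force on the tool from outside, world axes, zero at the start; "ft_torque": the same for the moment, N m; "grip_width": finger opening in m; "grasp_force": force on a finger pad.
Only numpy, scipy, OpenCV 4.12 (cv2) and the standard library are available. Lean on these libraries where they do the work, as an engineer would, in place of code of your own. Each camera call takes 0.05 s, during which the arm holds its last target. There are 200 camera calls.

## Working session

There is one attempt and no reset: what is moved stays moved. The work goes in short steps, Python scripts to look and compute and a tool call to move; the robot and the scene stay as the last step left them, time stands still between calls to the robot, and variables do not carry over. Pictures are saved under pics/ and viewed, at most 10 in all, crops included, and the job is handed in when it is done.

Besides the shell and the picture viewer there is one more tool, called after ">>>" as name([rows], argument=value, ...), one row to a line, values as JSON. step_arm: Moves the arm, as the interface text tells. Its arguments: {"type":"object","properties":{"rows":{"type":"array"},"claw":{"type":"number"}},"required":["rows"]}

```bash
mkdir -p pics
cat > h.py <<'E'
import numpy as np, cv2
from workcell import bot
from scipy.spatial.transform import Rotation as R
def world(p,uv,z=None,d=None):
    r=np.array([(uv[0]-p['cx'])/p['fx'],-(uv[1]-p['cy'])/p['fy'],-1.])
    T=np.array(p['pose']); o=T[:3,3]; v=T[:3,:3]@r
    s=d if d is not None else (z-o[2])/v[2]
    return o+s*v
Z=dict(rocker_press=.075,blue_key_top=.072,green_button_top=.073,red_button_top=.073,yellow_key_top=.072,speed_knob_top=.071,rocker=.066)
def find(cam,names=Z):
    p=bot.camera_params(cam); im,dep=bot.camera(cam); out={}
    for n in names:
        for t in bot.trace(n,cam)[:2]:
            px=t['pixels']; 
            w=world(p,t['uv'],z=Z.get(n,.05))
            print(cam,n,round(t['score'],2),np.round(t['uv']),px.sum(),np.round(w*1000,1))
    return im,dep,p
E
python3 - <<'E'
from h import *
o=bot.get_obs(); print({k:np.round(v,3) for k,v in o.items()})
im,d,p=find('top'); im2,d2,p2=find('scene',['rocker_press','blue_key_top','green_button_top'])
T=np.array(p['pose']);print(T.round(3),p['fx'])
cv2.imwrite('pics/a.png',im[:,:,::-1]);cv2.imwrite('pics/b.png',im2[:,:,::-1])
for t in bot.trace('console','top')[:1]:
    print(cv2.minAreaRect(np.argwhere(t['pixels'])[:,::-1].astype(np.float32)))
E
```

```text
{'clock': np.float64(0.0), 'joint_pos': array([-1.16 ,  0.241,  0.004,  1.335,  0.   ,  1.571]), 'joint_vel': array([-0.   , -0.002, -0.001, -0.001, -0.001,  0.001]), 'tau': array([-0.0000e+00, -3.7232e+01,  2.5241e+01,  1.7000e-02, -0.0000e+00,
        0.0000e+00]), 'eef_pos': array([ 0.199, -0.458,  0.303]), 'tool_rot': array([ 0.979,  0.204, -0.   , -0.001]), 'ft_force': array([ 0.534, -0.761,  0.493]), 'ft_torque': array([-0.026,  0.01 , -0.069]), 'grasp_force': np.float64(0.0), 'grip_width': np.float64(0.085)}
top rocker_press 0.71 [407. 266.] 261 [541.9 -36.7  75. ]
top rocker_press 0.32 [224. 293.] 3432 [481.2 322.3  75. ]
top blue_key_top 0.67 [372. 235.] 159 [602.5  32.2  72. ]
top blue_key_top 0.48 [376. 268.] 218 [537.7  24.4  72. ]
top green_button_top 0.45 [344. 272.] 158 [527.9  88.4  73. ]
top red_button_top 0.65 [399. 234.] 135 [606.2 -22.1  73. ]
top yellow_key_top 0.55 [374. 267.] 201 [539.   27.6  72. ]
top speed_knob_top 0.59 [338. 238.] 157 [596.5 100.   71. ]
top rocker 0.81 [406. 266.] 293 [542.2 -36.7  66. ]
scene rocker_press 0.74 [240. 217.] 278 [544.4 -33.2  75. ]
scene blue_key_top 0.69 [275. 250.] 259 [610.6  36.   72. ]
scene green_button_top 0.52 [289. 253.] 6637 [616.9  60.1  73. ]
scene green_button_top 0.43 [307. 214.] 188 [533.7  87.8  73. ]
[[ 0.02   0.994 -0.111  0.475]
 [-1.     0.022  0.013  0.139]
 [ 0.015  0.111  0.994  1.016]
 [ 0.     0.     0.     1.   ]] 475.705353799834
((370.2198486328125, 253.9086456298828), (79.4022216796875, 103.5318832397461), 83.82982635498047)
```

View pics/a.png

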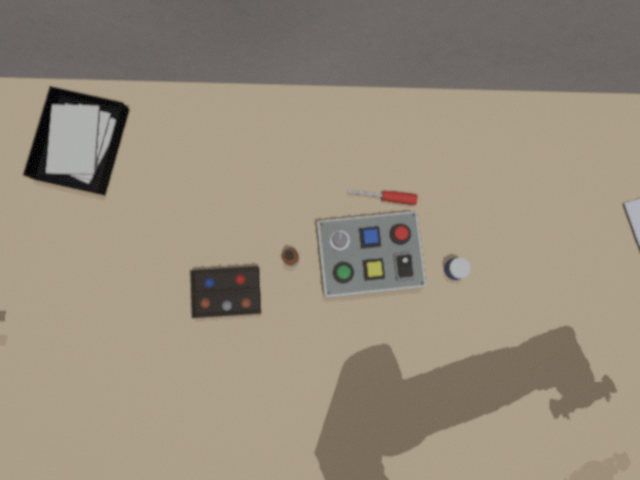

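View pics/b.png

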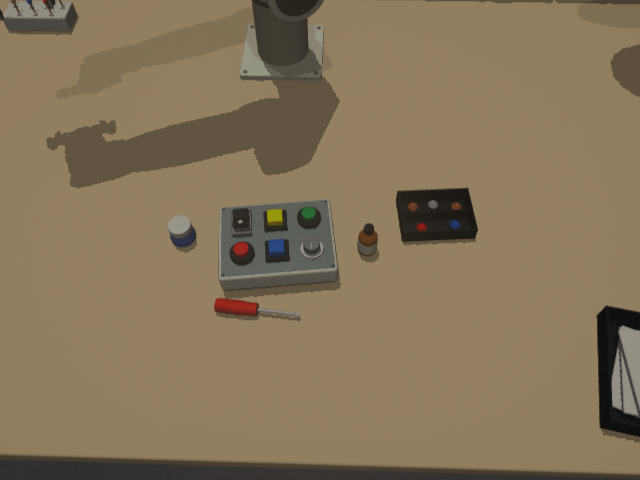

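The top view shows the box with the rocker at (405,266), its dot facing image-up (+x). Blue is at (371,237), red at (401,234), green at (344,272), yellow at (375,269) and the knob at (340,240). The scene view shows the same layout. Next I move above the box for a close look.

>>> step_arm([
  [[40, -25, 0], 2],
  [[90, -57, 0], 4],
  [[140, -89, 0], 6],
  [[190, -120, 0], 8],
  [[240, -152, 0], 10],
  [[290, -183, 0], 12],
  [[340, -215, 0], 14],
  [[390, -247, 0], 16],
  [[440, -278, 0], 18],
  [[480, -304, 0], 18],
  [[498, -315, 0], 18],
  [[498, -315, 0], 18],
], claw=1)

```text
clock: 2.15
eef_pos: [0.5307, 0.03, 0.3035]
tool_rot: [0.999, 0.049, -0.0, 0.0]
ft_force: [-0.0, -0.5, -1.2]
grip_width: 0.0002
grasp_force: 0.0
```

Run:
```python
from h import *
o=bot.get_obs(); print(o['clock'],o['eef_pos'].round(4),o['tool_rot'].round(3),o['ft_force'].round(1),o['grip_width'])
im,d,p=find('wrist')
print(np.array(p['pose']).round(3),p['fx'])
cv2.imwrite('pics/c.png',im[:,:,::-1])
```

```text
2.15 [0.5307 0.03   0.3035] [ 0.999  0.049 -0.     0.   ] [-0.  -0.5 -1.2] 0.00017696163657211303
wrist rocker_press 0.56 [410. 213.] 2122 [543.7 -33.5  75. ]
wrist rocker_press 0.28 [117. 156.] 2789 [564.1 180.3  75. ]
wrist blue_key_top 0.67 [324. 121.] 1559 [601.9  36.2  72. ]
wrist green_button_top 0.85 [246. 213.] 1101 [531.4  87.6  73. ]
wrist red_button_top 0.91 [410. 122.] 1247 [607.1 -23.9  73. ]
wrist yellow_key_top 0.55 [322. 210.] 1395 [539.   31.1  72. ]
wrist speed_knob_top 0.6 [238. 124.] 1485 [593.8  96.9  71. ]
wrist rocker 0.69 [409. 211.] 2060 [543.1 -34.6  66. ]
[[ 0.098  0.959  0.267  0.598]
 [-0.995  0.095  0.026  0.037]
 [-0.001 -0.269  0.963  0.373]
 [ 0.     0.     0.     1.   ]] 410.78657161047107
```

View pics/c.png

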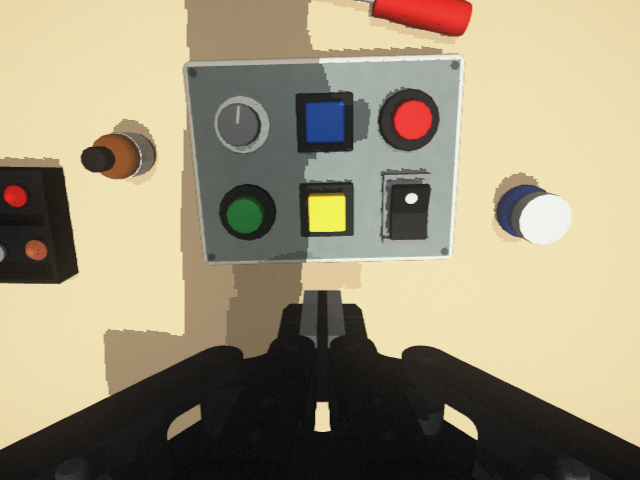

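The wrist view is clear: dot at (411,198), blue top (325,122), green (244,215), yellow (326,213), red (413,119), knob (238,125). I'll fit the module grid to these pixels.

Run:
```python
from h import *
from scipy.optimize import least_squares
p=bot.camera_params('wrist')
L={'blue':((325,122),.072,(33,0)),'red':((413,119),.073,(33,-62)),'green':((244,215),.073,(-33,62)),'yellow':((326,213),.072,(-33,0)),'knob':((238,125),.071,(33,62)),'dot':((411,198),.075,(-33+11,-62))}
P=np.array([world(p,u,z=z)[:2]*1e3 for u,z,_ in L.values()]); Q=np.array([q for *_,q in L.values()],float)
f=lambda x:(Q@np.array([[np.cos(x[2]),np.sin(x[2])],[-np.sin(x[2]),np.cos(x[2])]])+x[:2])
s=least_squares(lambda x:(f(x)-P).ravel(),[569,33,.1]);print(s.x)
o=bot.get_obs();Rt=R.from_quat(o['tool_rot']);e=o['eef_pos']*1e3
print('tool x yaw',np.arctan2(*Rt.as_matrix()[[1,0],0]))
for n,a,b in zip(L,f(s.x),P): print(n,a.round(1),b.round(1),'tool shift',Rt.inv().apply([*(a-e[:2]),0]).round(1))
```

```text
[5.68673411e+02 2.99521560e+01 1.18666005e-01]
tool x yaw 0.09501383291647313
blue [601.4  33.9] [601.2  33.7] tool shift [71.5  1.3  0. ]
red [608.8 -27.7] [609.1 -27.5] tool shift [73.  63.3  0. ]
green [528.6  87.6] [529.1  87.4] tool shift [  4.1 -59.2  -0. ]
yellow [535.9  26. ] [536.3  26.6] tool shift [5.5 2.8 0. ]
knob [594.1  95.4] [593.3  94.9] tool shift [ 70.  -60.7   0. ]
dot [554.2 -34.2] [553.9 -34.2] tool shift [18.  64.6  0. ]
```

>>> step_arm([
  [[10, 30, 20], -1.4],
  [[22, 64.5, 60], -1.4],
  [[22, 64.5, 110], -1.4],
  [[22, 64.5, 140], -1.4],
  [[22, 64.5, 148], -1.4],
  [[22, 64.5, 152], -1.4],
  [[22, 64.5, 155], -1.4],
  [[22, 64.5, 158], -1.4],
  [[22, 64.5, 160], -1.4],
  [[22, 64.5, 161], -1.4],
  [[22, 64.5, 161], -1.4],
])

```text
clock: 3.92
eef_pos: [0.5589, -0.0328, 0.1433]
tool_rot: [0.998, 0.061, 0.0, 0.0]
ft_force: [2.6, -1.2, 4.3]
grip_width: 0.0001
grasp_force: 1.7
```

Run:
```python
from h import *
im,d=bot.camera('wrist')
cv2.imwrite('pics/d.png',im[:,:,::-1])
```

```text
(no output)
```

View pics/d.png

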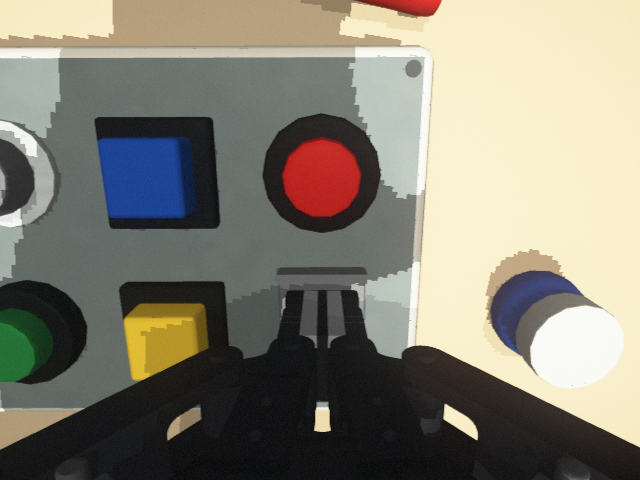

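The fingertip is centred on the rocker's dotted half, with the frame edge at (322,272). The force is 4 N, so I'll press slightly further until it hits the stop.

>>> step_arm([
  [[0, 0, 1], 0],
  [[0, 0, 2], 0],
  [[0, 0, 2], 0],
])

```text
clock: 4.35
eef_pos: [0.5587, -0.0329, 0.1426]
tool_rot: [0.998, 0.06, 0.001, 0.0]
ft_force: [-1.5, 1.3, 14.2]
grip_width: 0.0004
grasp_force: 6.6
```

>>> step_arm([
  [[0, 0, -10], 0],
  [[0, 0, -60], 0],
  [[25, -30, -100], 0],
  [[40, -62, -100], 0],
  [[40, -62, -100], 0],
  [[40, -62, -100], 0],
])

```text
clock: 5.1
eef_pos: [0.5894, 0.0332, 0.2394]
tool_rot: [0.998, 0.061, -0.002, 0.0]
ft_force: [-0.0, 0.6, 0.6]
grip_width: -0.0
grasp_force: 0.0
```

Run:
```python
from h import *
o=bot.get_obs(); print(o['clock'],o['eef_pos'].round(4))
im,d=bot.camera('scene')
cv2.imwrite('pics/e.png',cv2.resize(im[180:300,190:350,::-1],(800,600),interpolation=2))
im,d,p=find('wrist',['rocker_press','blue_key_top','green_button_top'])
cv2.imwrite('pics/f.png',im[:,:,::-1])
```

```text
5.1 [0.5894 0.0332 0.2394]
wrist rocker_press 0.9 [418. 317.] 2818 [550.1 -31.6  75. ]
wrist blue_key_top 0.9 [321. 219.] 2325 [604.1  35.8  72. ]
wrist blue_key_top 0.27 [226. 320.] 1574 [532.3  87.8  72. ]
wrist green_button_top 0.73 [228. 320.] 1535 [532.3  86.5  73. ]
```

View pics/e.png

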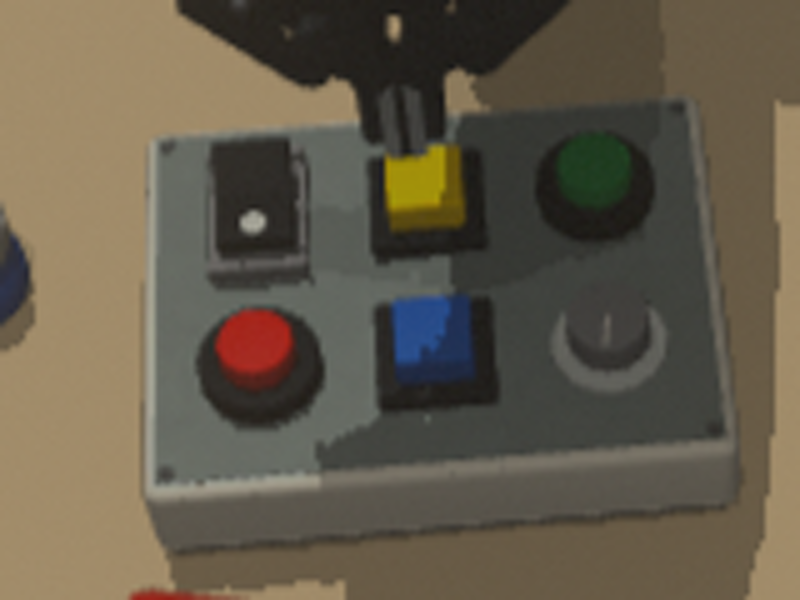

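View pics/f.png

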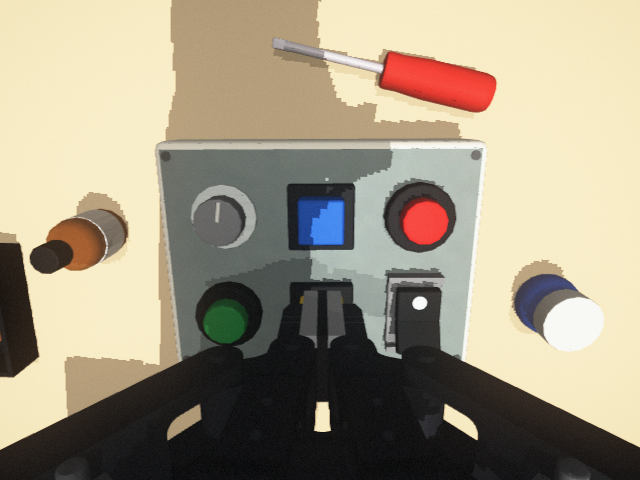

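The rocker is over: the dotted half is level and the other half raised, dot at (419,303). The blue key top is at (321,222). Now I press it.

>>> step_arm([
  [[12, 1, 30], 0],
  [[12, 1, 75], 0],
  [[12, 1, 88], 0],
  [[12, 1, 92], 0],
  [[12, 1, 96], 0],
  [[12, 1, 99], 0],
  [[12, 1, 101], 0],
  [[12, 1, 103], 0],
  [[12, 1, 103], 0],
  [[12, 1, 103], 0],
])

```text
clock: 6.6
eef_pos: [0.6038, 0.0341, 0.1386]
tool_rot: [0.998, 0.06, 0.001, 0.0]
ft_force: [3.6, -0.1, 3.8]
grip_width: 0.0
grasp_force: 1.9
```

>>> step_arm([
  [[0, 0, 1], 0],
  [[0, 0, 2], 0],
  [[0, 0, 3], 0],
  [[0, 0, 3], 0],
])

```text
clock: 7.1
eef_pos: [0.6037, 0.034, 0.1374]
tool_rot: [0.998, 0.06, 0.002, 0.0]
ft_force: [-0.2, -0.8, 13.7]
grip_width: 0.0003
grasp_force: 7.1
```

Both stops have been felt (14 N). Next I lift, cross to green and check first.

>>> step_arm([
  [[0, 0, -10], 0],
  [[0, 0, -60], 0],
  [[-30, -30, -100], 0],
  [[-77, -62, -100], 0],
  [[-77, -62, -100], 0],
  [[-77, -62, -100], 0],
])

```text
clock: 7.85
eef_pos: [0.5202, 0.0741, 0.2344]
tool_rot: [0.998, 0.069, -0.001, -0.005]
ft_force: [0.0, 0.5, -0.1]
grip_width: -0.0003
grasp_force: 0.0
```

Run:
```python
from h import *
o=bot.get_obs(); print(o['clock'],o['eef_pos'].round(4))
im,d,p=find('wrist',['rocker_press','blue_key_top','green_button_top','yellow_key_top'])
for n in ['blue_key_top','yellow_key_top','red_button_top']:
  t=bot.trace(n,'wrist')[0]; v,u=np.argwhere(t['pixels']).T
  z=np.array([world(p,(a,b),d=d[b,a])[2] for a,b in zip(u,v) if d[b,a]>0]); print(n,np.percentile(z,[10,50,70,90]).round(4))
cv2.imwrite('pics/g.png',im[:,:,::-1])
```

```text
7.85 [0.5202 0.0741 0.2344]
wrist rocker_press 0.98 [513. 230.] 3775 [545.6 -30.1  75. ]
wrist blue_key_top 0.75 [415. 110.] 2667 [602.4  37.2  72. ]
wrist green_button_top 0.69 [303. 226.] 1771 [530.7  89.   73. ]
wrist yellow_key_top 0.64 [404. 227.] 2481 [538.3  30.7  72. ]
blue_key_top [0.063  0.0642 0.0646 0.0652]
yellow_key_top [0.0678 0.0709 0.0713 0.0719]
red_button_top [0.069  0.072  0.0725 0.0731]
```

View pics/g.png

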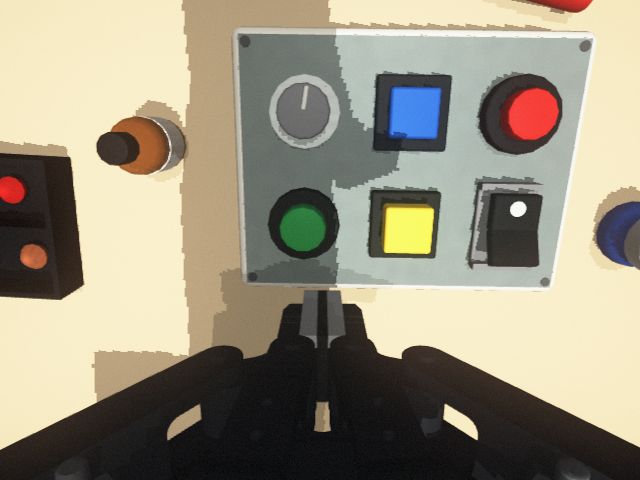

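The blue key is in (depth reads 65 mm against 71 mm for yellow) and the rocker is on. The arm is still settling, so I wait briefly.

>>> step_arm([
  [[0, 0, 0], 0],
  [[0, 0, 0], 0],
  [[0, 0, 0], 0],
])

```text
clock: 8.62
eef_pos: [0.5206, 0.0741, 0.2349]
tool_rot: [0.998, 0.069, -0.0, -0.005]
ft_force: [0.1, 0.8, 0.0]
grip_width: -0.0001
grasp_force: 0.0
```

>>> step_arm([
  [[10, -11, 20], 0],
  [[10, -11, 60], 0],
  [[10, -11, 82], 0],
  [[10, -11, 88], 0],
  [[10, -11, 92], 0],
  [[10, -11, 96], 0],
  [[10, -11, 99], 0],
  [[10, -11, 100], 0],
  [[10, -11, 100], 0],
  [[10, -11, 100], 0],
  [[10, -11, 100], 0],
])

```text
clock: 10.0
eef_pos: [0.5301, 0.0812, 0.1384]
tool_rot: [0.997, 0.073, 0.001, -0.007]
ft_force: [-7.2, 0.3, 17.5]
grip_width: -0.0003
grasp_force: 9.3
```

>>> step_arm([
  [[0, 0, 0], 0],
  [[0, 0, 0], 0],
  [[0, 0, -10], 0],
  [[0, 0, -40], 0],
  [[0, 0, -80], 0],
  [[0, 0, -110], 0],
  [[-60, 0, -120], 0],
  [[-100, 0, -120], 0],
  [[-100, 0, -120], 0],
  [[-100, 0, -120], 0],
])

```text
clock: 11.25
eef_pos: [0.4322, 0.0651, 0.2558]
tool_rot: [0.997, 0.073, 0.001, -0.007]
ft_force: [0.5, 0.3, -0.3]
grip_width: 0.0001
grasp_force: 0.0
```

Run:
```python
from h import *
o=bot.get_obs(); print(o['clock'],o['eef_pos'].round(4),o['joint_pos'].round(2))
im,d,p=find('wrist',['rocker_press'])
for n in ['blue_key_top','yellow_key_top','red_button_top','green_button_top']:
  t=bot.trace(n,'wrist')[0]; v,u=np.argwhere(t['pixels']).T
  z=np.array([world(p,(a,b),d=d[b,a])[2] for a,b in zip(u,v) if d[b,a]>0]); print(n,np.percentile(z,[10,50,70,90]).round(4))
t=bot.trace('rocker_press','wrist')[0]; v,u=np.argwhere(t['pixels']).T
W=np.array([world(p,(a,b),d=d[b,a]) for a,b in zip(u,v) if d[b,a]>0])*1e3-[568.67,29.95,0]
c,s=np.cos(.1187),np.sin(.1187); X=W[:,0]*c+W[:,1]*s+33
for a in range(-22,24,4):
  m=abs(X-a)<2
  if m.any(): print(a,np.median(W[m,2]).round(1))
cv2.imwrite('pics/i.png',im[:,:,::-1])
```

```text
11.25 [0.4322 0.0651 0.2558] [ 0.14  0.14 -0.24  1.18  0.01  3.14]
wrist rocker_press 0.83 [526.  76.] 3991 [543.9 -31.5  75. ]Traceback (most recent call last):
  File "<stdin>", line 5, in <module>
IndexError: list index out of range
```

Run:
```python
from h import *
im,d,p=find('wrist',[])
for n in ['blue_key_top','yellow_key_top','red_button_top','green_button_top']:
  for t in bot.trace(n,'wrist')[:1]:
    v,u=np.argwhere(t['pixels']).T
    z=np.array([world(p,(a,b),d=d[b,a])[2] for a,b in zip(u,v) if d[b,a]>0]); print(n,np.percentile(z,[10,50,70,90]).round(4))
t=bot.trace('rocker_press','wrist')[0]; v,u=np.argwhere(t['pixels']).T
W=np.array([world(p,(a,b),d=d[b,a]) for a,b in zip(u,v) if d[b,a]>0])*1e3-[568.67,29.95,0]
c,s=np.cos(.1187),np.sin(.1187); X=W[:,0]*c+W[:,1]*s+33; Y=-W[:,0]*s+W[:,1]*c+62
for a in range(-22,24,4):
  m=(abs(X-a)<2)&(abs(Y)<10)
  if m.any(): print(a,np.median(W[m,2]).round(1))
cv2.imwrite('pics/i.png',im[:,:,::-1])
```

```text
blue_key_top [0.0694 0.0709 0.0714 0.0719]
yellow_key_top [0.0154 0.0435 0.0492 0.0536]
green_button_top [0.0709 0.0723 0.0726 0.0732]
-18 75.9
-14 76.1
-10 74.2
-6 72.6
-2 70.9
2 69.5
6 69.5
10 69.4
14 69.7
18 69.4
22 69.1
```

View pics/i.png

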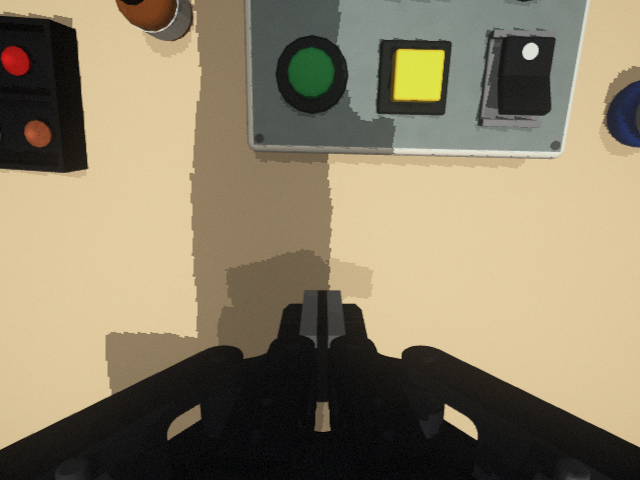

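The green button is back up at (311,72), yellow is out (the "blue" hit here is the yellow key; blue is out of view), and the rocker's dotted half is level. The arm is clear, so I hand in.

```bash
python3 -c "
from workcell import bot
print(bot.job_done())"
```

```text
the job is handed in; nothing more can be done
None
```

I tipped the rocker on, pushed the blue key in, pressed and released the green button, and handed the job in at about 11.5 s; no verdict came back, and the green press is confirmed only by fingertip height and a 17.5 N stop.

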